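Sweep the loose nuts into the catch pan

ROBOT

A 6-joint arm with a two-finger parallel gripper is mounted at the origin on a cart in front of the work surface, level with it; the furniture and walls round the work are solid. World frame = base frame: x ahead of the robot, y to its left, z up, the work surface at z = 0. Lengths are in m, angles in rad, forces in N, time in s.
With the tool pointing down it reaches from about 0.35 to 1 m from the base axis. Payload 7.1 kg.
Tool frame: the origin (TCP) lies on the centre line of the jaws, within the pads' length; the fingertips stand robot.finger_overhang ahead of it and the grasp point (between the pads) lies 8 mm behind it (robot.finger_overhang is the distance from the TCP to the fingertips, in m); z points along the fingers, y is the line along which they close (so a half turn about z gives the same grasp; the last joint's range is limited). The gripper opens to 85 mm and grips with 20 to 120 N. Pads are 22 mm wide; open, the fingers measure 114 mm over their backs; the gripper's body (76 mm by 85 mm) begins 54 mm behind the grasp point. The pads swing forward as they close: fully open they stand 13 mm farther back than shut.
Start: joints at [1.255, 0.423, 1.63, -0, 1.089, -0.019], TCP at [0.183, 0.598, 0.242] pointing down, gripper open.
Joint ranges: [-3, 3], [-0.9, 2.11], [0.09, 2.58], [-1.31, 4.45], [0.11, 2.69], [-2.54, 2.54]. Speed limits (rad/s): [2.39, 2.39, 3.01, 3.14, 3.14, 3.14].

INTERFACE

Orientations are given as [roll, pitch, yaw] about the fixed x, y, z axes, in that order (R = Rz(yaw) Ry(pitch) Rx(roll)).
In Python, from plant import telemetry, vision, order, robot gives the robot as it stands.
- The arm moves only by the tool send_rows, never from a script. Its argument "targets" is a list of rows, each a list of 2 entries, a list of its own where there are three numbers: the shift along the world's x, y, z in m, then the turn, a rotation vector about the world's x, y, z in rad. In form: [[[x, y, z], [wx, wy, wz]], ...]. A call has 1 to 5 rows; each row shifts and turns the commanded pose from where the row before left it; what a row does not reach is not made up. A row lasts 1/12 s, in which the tool goes at most 41.7 mm and 7.16 degrees, less where a joint would pass 70% of its speed; a pose out of reach is approached as far as the arm can. A call is refused whole if a number of a shift passes 0.0417 or a number of a turn 0.125, either way. A call with a gripper value outside its range is refused whole. "gripper" is the closure, from 0 (fully open) to 1 (shut), set as the call begins (left out, the last holds). The fingers move at their own pace and stop on an object; "newtons" is the grip in N (left out, the last holds). Time passes only in rows, so rows that do not move let the fingers close. It gives the time, the measured TCP pose, the force, the opening and the grip force at its end, in the units of the state.
- telemetry.observe(): the state, without advancing time (a new reading comes with each control period).
- vision.get_image(name): name is "scene" or "top" or "wrist"; returns a dict with "pixels" (400x640x3 uint8, blue, green, red), "fx", "fy", "cx", "cy" (pixels), "view" (4x4, takes a point from world to camera coordinates). Camera axes: x right, y down, z forward; pixel columns grow to the right and rows downward; lengths in m; the calibration is good to about 2 mm. A picture is of the moment at which its call begins. There is no depth.
- order.sign_off(): hands the job in; it is judged then, once.
The state is a dict: "time": time; "qpos": joint angles; "joint_vel": joint speeds; "joint_torque": joint torques, N m; "position": TCP position; "ee_rot": TCP orientation; "force": force on the tool from outside, world axes, zero at the start; "ft_torque": the same for the moment, N m; "opening": opening from 0.0 (shut) to 1.0 (fully open); "gripper_force": force on a finger pad.
Only numpy, scipy, OpenCV 4.12 (cv2) and the standard library are available. Lean on these libraries where they do the work, as an engineer would, in place of code of your own. Each camera call takes 0.05 s, during which the arm holds its last target. There are 200 camera calls.

TASK

Clear the bench: with the fingertips, sweep the three loose steel nuts over the bench top and up over the lip into the blue catch pan, so that each lies wholly inside it, past the sloping lip. Slide them, do not pick them up, and leave the screw jar, the tape roll and the ball bearing where they are.

Things in the scene. Friction and masses are not known exactly. Their poses are not given: they have to be found in the camera images.
- pan: blue catch pan, fixed to the bench; open on top and at one side, the mouth. Origin: middle of the mouth's edge, at bench height; +y into the pan, x along the mouth, z up. Inside 180 mm wide (x -90 to 90), 140 deep (y 0 to 140); walls 3 thick, 28 high. A ramp rises from y = 0 to the 2 mm high floor at y = 14; nuts slide up it. Screw tabs outside the side walls: 18 wide, under 5 high
- nut_1: steel hex nut, loose, 23 mm across flats, 27 across corners, 12 thick, about 35 g, lying flat on the bench; origin at the centre of its underside, z up. The three nuts are alike; at the start they lie 80 mm or more apart and 50 mm or more outside the pan, on the side that the mouth faces
- nut_2: steel hex nut, loose, 23 mm across flats, 27 across corners, 12 thick, about 35 g, lying flat on the bench; origin at the centre of its underside, z up. The three nuts are alike; at the start they lie 80 mm or more apart and 50 mm or more outside the pan, on the side that the mouth faces
- nut_3: steel hex nut, loose, 23 mm across flats, 27 across corners, 12 thick, about 35 g, lying flat on the bench; origin at the centre of its underside, z up. The three nuts are alike; at the start they lie 80 mm or more apart and 50 mm or more outside the pan, on the side that the mouth faces
- jar: bystander: brown screw jar with a grey lid, 70 mm across, 95 mm high, loose; origin at the centre of its underside
- tape: bystander: roll of masking tape lying flat, 104 mm across, 25 mm high, loose; origin at the centre of its underside
- bearing: bystander: steel ball bearing lying flat, 52 mm across, 15 mm high, loose; origin at the centre of its underside

How it is judged:
At the end, for the whole second after the job is handed in: All three nuts lie at rest inside the pan: the centre of each is at least 25 mm in from the mouth's front edge and between the walls, none is raised more than 22 mm over the bench; jar, tape roll and bearing are within 10 mm of where they stood (y of nut_1 in the frame of pan between 0.025 and 0.14 m and x of nut_1 in the frame of pan between -0.09 and 0.09 m and height (world z) of each of nut_1, nut_2, nut_3 below 0.022 m and linear speed of each of nut_1, nut_2, nut_3 below 0.01 m/s and y of nut_2 in the frame of pan between 0.025 and 0.14 m and x of nut_2 in the frame of pan between -0.09 and 0.09 m and y of nut_3 in the frame of pan between 0.025 and 0.14 m and x of nut_3 in the frame of pan between -0.09 and 0.09 m and distance of each of jar, tape, bearing from where it was at the start of the episode below 0.01 m); the robot touches nothing.
It fails at once if a nut is lifted off (its underside more than 22 mm above the bench top) (height (world z) of any of nut_1, nut_2, nut_3 above 0.022 m).
It fails at once if the jar, the tape roll or the bearing is displaced by more than 10 mm (distance of any of jar, tape, bearing from where it was at the start of the episode above 0.01 m).
It also fails if it takes over 61 s, if anything falls off the work surface, if the arm or the gripper's body presses on something with over 40 N, if the wrist force passes 120 N, or if a joint passes its speed limit or range.

## Working session

There is one attempt and no reset: what is moved stays moved. The work goes in short steps, Python scripts to look and compute and a tool call to move; the robot and the scene stay as the last step left them, time stands still between calls to the robot, and variables do not carry over. Pictures are saved under pics/ and viewed, at most 10 in all, crops included, and the job is handed in when it is done.

Besides the shell and the picture viewer there is one more tool, called after "Request:" by a JSON object that holds its "op" and its "data". send_rows: Moves the arm, as the interface text tells. Its arguments: {"type":"object","properties":{"targets":{"type":"array"},"gripper":{"type":"number"},"newtons":{"type":"number"}},"required":["targets"]}

```bash
mkdir -p pics; cat > h.py <<'E'
import numpy as np,cv2
from plant import telemetry,vision,order,robot
def grab(n,f):
    d=vision.get_image(n); cv2.imwrite('pics/'+f,d['pixels']); d.pop('pixels')
    import pickle; pickle.dump(d,open('pics/'+n+'.pkl','wb')); return d
def w(d,u,v,z):
    V=np.array(d['view']);R=V[:3,:3];c=-R.T@V[:3,3]
    r=R.T@np.array([(u-d['cx'])/d['fx'],(v-d['cy'])/d['fy'],1]); return (c+r*(z-c[2])/r[2])
E
python3 - <<'E'
from h import *
grab('top','t0.png');grab('scene','s0.png')
print(robot.finger_overhang,telemetry.observe())
E
```

```text
0.011 {'time': 0.1, 'qpos': array([ 1.25501424e+00,  4.23735352e-01,  1.63061451e+00,  6.89262536e-06,
        1.08859553e+00, -1.89739897e-02]), 'joint_vel': array([-0.00196938, -0.00135257, -0.00200924,  0.00048802,  0.00098175,
       -0.00139967]), 'joint_torque': array([ 4.92181698e-04, -5.58427477e+01, -2.82444298e+01, -5.06204299e-05,
        3.11386786e-03,  4.24414637e-06]), 'position': array([0.18260351, 0.59723157, 0.2416412 ]), 'ee_rot': array([-3.14024028e+00, -3.17664776e-05,  2.84478133e+00]), 'force': array([-0.52553541, -0.74185875, -0.43728141]), 'ft_torque': array([-0.04447649, -0.04252941, -0.00244417]), 'gripper_force': 0.0, 'opening': 1.0021830008753263}
```

View pics/t0.png

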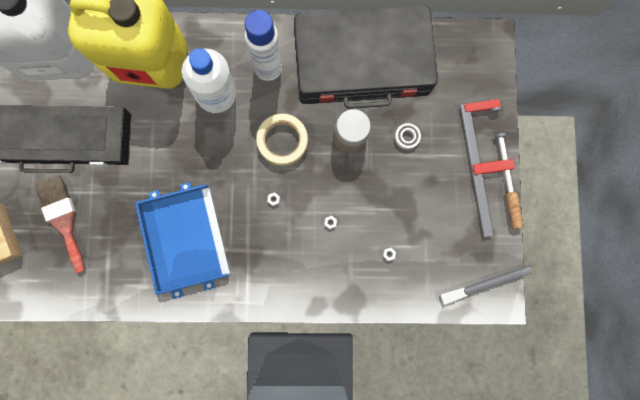

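View pics/s0.png

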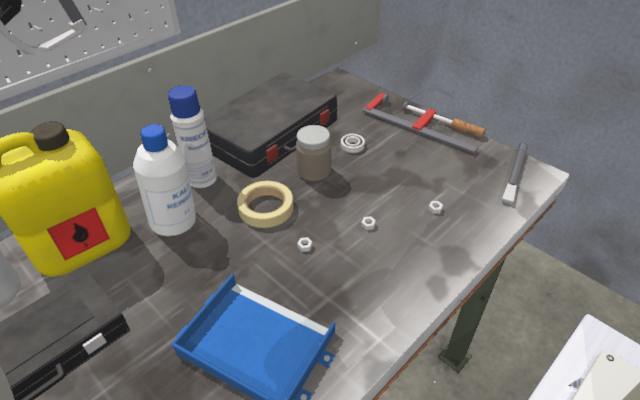

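The top view shows nuts at (274,199), (331,222) and (390,254). The pan mouth runs from (206,187) to (228,272), with the tape at (282,140), the jar at (352,125) and the bearing at (408,136).

```bash
python3 - <<'E'
from h import *
import pickle
d=pickle.load(open('pics/top.pkl','rb'));s=pickle.load(open('pics/scene.pkl','rb'))
np.set_printoptions(precision=4,suppress=True)
im=cv2.imread('pics/t0.png')
for n,u,v in [('n1',274,199.5),('n2',331,222.5),('n3',390,254.5)]:
    p=im[int(v)-10:int(v)+11,int(u)-10:int(u)+11].astype(int).min(2); m=(p>170);ys,xs=np.nonzero(m)
    print(n,w(d,u,v,.012),(xs.min()+xs.max())/2+int(u)-10,(ys.min()+ys.max())/2+int(v)-10,m.sum())
for n,u,v,z in [('s1',305,244,.006),('s2',369,223,.006),('s3',436,207,.006)]: print(n,w(s,u,v,z))
for n,u,v,z in [('mL',207,187,.0),('mR',228,272,.0),('backL',138,200,.028),('backR',158,297,.028),('tape',282,140,.025),('jarlid',352,125,.095),('bear',408,136,.015),('edge',300,321,0),('edgeR',524,321,0),('scraper',441,300,0),('tabR',209,288,0)]: print(n,w(d,u,v,z))
E
python3 - <<'E'
import cv2
im=cv2.imread('pics/t0.png')[90:310,130:430]
cv2.imwrite('pics/t0c.png',cv2.resize(im,(800,587),interpolation=cv2.INTER_CUBIC))
E
```

```text
n1 [0.5549 0.0488 0.012 ] 273.0 198.0 96
n2 [ 0.5094 -0.0674  0.012 ] 330.0 222.0 99
n3 [ 0.446  -0.1868  0.012 ] 391.5 253.0 110
s1 [0.5581 0.0513 0.006 ]
s2 [ 0.5109 -0.0651  0.006 ]
s3 [ 0.4476 -0.1844  0.006 ]
mL [0.5805 0.1875 0.    ]
mR [0.4081 0.1395 0.    ]
backL [0.5492 0.3169 0.028 ]
backR [0.3602 0.269  0.028 ]
tape [0.6753 0.0339 0.025 ]
jarlid [ 0.6897 -0.1019  0.095 ]
bear [ 0.6898 -0.2256  0.015 ]
edge [ 0.3121 -0.0069  0.    ]
edgeR [ 0.3146 -0.46    0.    ]
scraper [ 0.3553 -0.2918  0.    ]
tabR [0.376  0.1766 0.    ]
```

View pics/t0c.png

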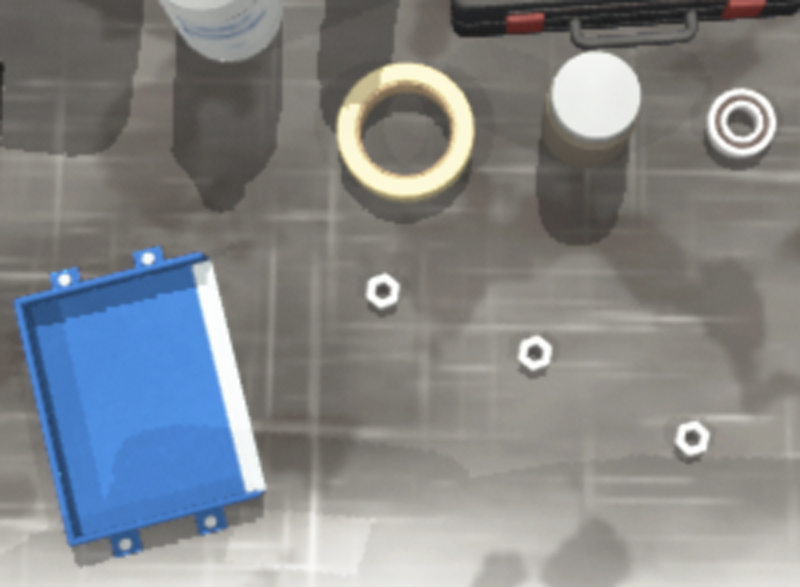

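Request:
{"op": "send_rows", "data": {"targets": [[[0.0215,-0.0337,0],[0,0,-0.073]],[[0.0215,-0.0337,0],[0,0,-0.073]],[[0.0215,-0.0337,0],[0,0,-0.073]],[[0.0215,-0.0337,0],[0,0,-0.073]],[[0.0215,-0.0337,0],[0,0,-0.073]]], "gripper": 0.81}}

```text
time: 0.52
position: [0.2906, 0.4274, 0.242]
ee_rot: [-3.141, 0.0, 2.477]
force: [1.8, 0.9, 0.6]
opening: 0.303
gripper_force: 0.0
```

Request:
{"op": "send_rows", "data": {"targets": [[[0.0215,-0.0337,0],[0,0,-0.073]],[[0.0215,-0.0337,0],[0,0,-0.073]],[[0.0215,-0.0337,0],[0,0,-0.073]],[[0.0215,-0.0337,0],[0,0,-0.073]],[[0.0215,-0.0337,0],[0,0,-0.073]]]}}

```text
time: 0.93
position: [0.3982, 0.2588, 0.2422]
ee_rot: [-3.141, 0.0, 2.111]
force: [0.4, 0.5, -0.6]
opening: 0.194
gripper_force: 0.0
```

Request:
{"op": "send_rows", "data": {"targets": [[[0.0215,-0.0337,0],[0,0,-0.073]],[[0.0215,-0.0337,0],[0,0,-0.073]],[[0.0215,-0.0337,0],[0,0,-0.073]],[[0.0215,-0.0337,0],[0,0,-0.073]],[[0.0215,-0.0337,0],[0,0,-0.073]]]}}

```text
time: 1.35
position: [0.5057, 0.0902, 0.2422]
ee_rot: [-3.141, -0.0, 1.746]
force: [0.5, 0.6, 0.3]
opening: 0.193
gripper_force: 0.0
```

Request:
{"op": "send_rows", "data": {"targets": [[[0.0195,-0.031,0],[0,0,0]],[[0.0195,-0.031,0],[0,0,0]],[[0.0193,-0.0307,0],[0,0,0]]]}}

```text
time: 1.6
position: [0.564, -0.0024, 0.242]
ee_rot: [-3.141, -0.0, 1.749]
force: [0.0, 1.0, 0.7]
opening: 0.183
gripper_force: 0.0
```

Request:
{"op": "send_rows", "data": {"targets": [[[0,0,-0.04],[0,0,0]],[[0,0,-0.04],[0,0,0]],[[0,0,-0.04],[0,0,0]],[[0,0,-0.04],[0,0,0]],[[0,0,-0.035],[0,0,0]]]}}

```text
time: 2.02
position: [0.5626, -0.0007, 0.0448]
ee_rot: [-3.14, -0.0, 1.749]
force: [-0.2, 0.4, -0.2]
opening: 0.186
gripper_force: 0.0
```

```bash
python3 - <<'E'
from h import *
grab('wrist','w1.png');grab('scene','s1.png')
a=cv2.imread('pics/w1.png');b=cv2.imread('pics/s1.png')[140:340,200:460]
cv2.imwrite('pics/m1.png',np.hstack([cv2.resize(a,(400,250)),cv2.resize(b,(325,250))]))
print(telemetry.observe()['position'])
E
```

```text
[ 5.58811629e-01 -5.22552815e-04  4.17475998e-02]
```

View pics/m1.png

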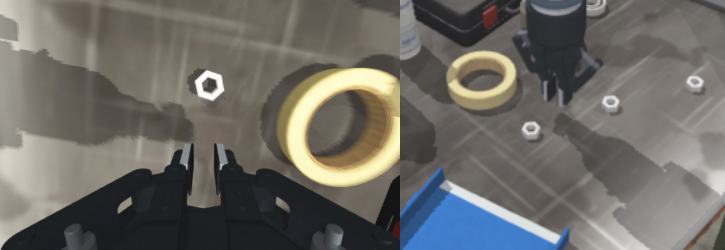

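The wrist view shows nut 1 straight ahead, centred between the nearly closed fingertips (column about 207), and the tape is clear to the right.

Request:
{"op": "send_rows", "data": {"targets": [[[0,0,-0.013],[0,0,0]],[[0,0,-0.013],[0,0,0]],[[0,0,0],[0,0,0]],[[0,0,0],[0,0,0]]]}}

```text
time: 2.45
position: [0.5642, -0.0005, 0.0222]
ee_rot: [3.14, 0.0, 1.75]
force: [0.3, -1.0, 0.3]
opening: 0.189
gripper_force: 0.0
```

```bash
python3 - <<'E'
from h import *
d=grab('wrist','w2.png')
a=cv2.imread('pics/w2.png')
cv2.imwrite('pics/m2.png',a[100:360,180:500])
print(telemetry.observe()['position'],telemetry.observe()['force'])
E
```

```text
[ 5.64459358e-01 -4.99239616e-04  2.25775219e-02] [-0.46145856  0.58315342  0.40077055]
```

View pics/m2.png

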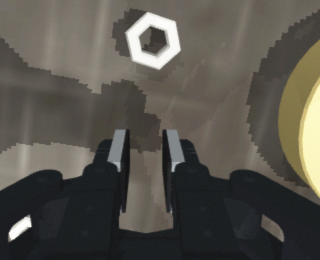

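The nut sits about 4 mm to the +x side of the gap centre, and the fingertips are still a little high. I'll correct both and then push.

Request:
{"op": "send_rows", "data": {"targets": [[[0.003,0,-0.006],[0,0,0]],[[-0.0029,0.0148,0],[0,0,0]],[[-0.0029,0.0148,0],[0,0,0]],[[-0.0029,0.0148,0],[0,0,0]],[[-0.0029,0.0148,0],[0,0,0]]]}}

```text
time: 2.92
position: [0.5558, 0.0592, 0.0161]
ee_rot: [3.14, 0.0, 1.749]
force: [0.3, -0.4, -0.2]
opening: 0.184
gripper_force: 0.1
```

Request:
{"op": "send_rows", "data": {"targets": [[[-0.0029,0.0148,0],[0,0,0]],[[-0.0029,0.0148,0],[0,0,0]],[[-0.0029,0.0148,0],[0,0,0]],[[-0.0029,0.0148,0],[0,0,0]]]}}

```text
time: 3.25
position: [0.5441, 0.1187, 0.0161]
ee_rot: [3.14, -0.0, 1.75]
force: [0.8, -0.8, -0.3]
opening: 0.187
gripper_force: 0.1
```

```bash
python3 - <<'E'
from h import *
d=grab('wrist','w3.png');grab('scene','s3.png')
a=cv2.imread('pics/w3.png');b=cv2.imread('pics/s3.png')[140:400,160:460]
cv2.imwrite('pics/m3.png',np.hstack([cv2.resize(a,(400,250)),cv2.resize(b,(288,250))]))
print(telemetry.observe()['position'],telemetry.observe()['force'])
E
```

```text
[0.54383192 0.11966001 0.0160557 ] [ 1.08972689 -0.20406886  0.26116128]
```

View pics/m3.png

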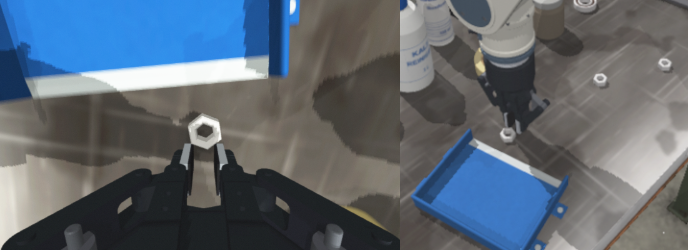

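Nut 1 is nested between the fingertips just short of the lip, with nuts 2 and 3 untouched. I'll carry on into the pan, retreat and go behind nut 2.

Request:
{"op": "send_rows", "data": {"targets": [[[-0.0032,0.0148,0],[0,0,0]],[[-0.0032,0.0148,0],[0,0,0]],[[-0.0032,0.0148,0],[0,0,0]],[[-0.0032,0.0148,0],[0,0,0]],[[-0.0032,0.0148,0],[0,0,0]]]}}

```text
time: 3.77
position: [0.5281, 0.192, 0.0159]
ee_rot: [3.14, -0.0, 1.749]
force: [-0.1, -0.1, -0.2]
opening: 0.195
gripper_force: 0.1
```

Request:
{"op": "send_rows", "data": {"targets": [[[-0.0032,0.0148,0],[0,0,0]],[[-0.0032,0.0148,0],[0,0,0]],[[-0.002,0.009,0],[0,0,0]],[[-0.001,0.004,0],[0,0,0]],[[0.001,-0.005,0],[0,0,0]]]}}

```text
time: 4.18
position: [0.5193, 0.2303, 0.0156]
ee_rot: [3.141, -0.0, 1.751]
force: [-0.5, 0.2, 1.3]
opening: 0.191
gripper_force: 0.0
```

Request:
{"op": "send_rows", "data": {"targets": [[[0.003,-0.015,0],[0,0,0]],[[0,0,0.04],[0,0,0]],[[0,0,0.03],[0,0,0]],[[0,-0.04,0],[0,0,-0.033]],[[0,-0.04,0],[0,0,-0.032]]]}}

```text
time: 4.6
position: [0.5238, 0.1341, 0.0875]
ee_rot: [3.136, -0.0, 1.686]
force: [1.0, -0.3, -1.2]
opening: 0.189
gripper_force: 0.0
```

Request:
{"op": "send_rows", "data": {"targets": [[[0,-0.041,0],[0,0,0]],[[0,-0.041,0],[0,0,0]],[[0,-0.041,0],[0,0,0]],[[0,-0.041,0],[0,0,0]],[[0,-0.041,0],[0,0,0]]]}}

```text
time: 5.02
position: [0.5212, -0.0737, 0.0855]
ee_rot: [3.142, 0.0, 1.684]
force: [0.0, 0.4, 0.4]
opening: 0.191
gripper_force: 0.0
```

```bash
python3 - <<'E'
from h import *
d=grab('top','t4.png')
a=cv2.imread('pics/t4.png')
cv2.imwrite('pics/m4.png',cv2.resize(a[120:320,120:420],None,fx=2,fy=2))
print(telemetry.observe()['position'],telemetry.observe()['ee_rot'])
E
```

```text
[ 0.52180396 -0.07975069  0.08572376] [3.14033643e+00 2.34462258e-03 1.68081805e+00]
```

View pics/m4.png

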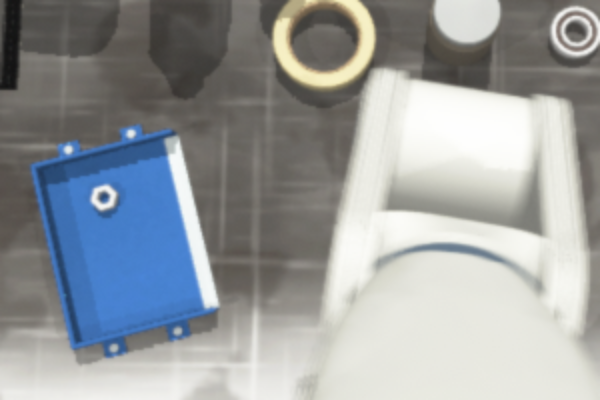

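Nut 1 lies well inside the pan, at about (104,197) in the crop.

Request:
{"op": "send_rows", "data": {"targets": [[[-0.005,-0.041,0],[0,0,0]],[[0,-0.005,0],[0,0,0]],[[0,0,-0.035],[0,0,0]],[[0,0,-0.033],[0,0,0]],[[0,0,0],[0,0,0]]]}}

```text
time: 5.48
position: [0.513, -0.1168, 0.0127]
ee_rot: [-3.134, -0.003, 1.683]
force: [-1.8, 0.1, -0.5]
opening: 0.19
gripper_force: 0.0
```

```bash
python3 - <<'E'
from h import *
d=grab('wrist','w5.png')
a=cv2.imread('pics/w5.png')
cv2.imwrite('pics/m5.png',a[100:360,180:500])
print(telemetry.observe()['position'],telemetry.observe()['force'])
E
```

```text
[ 0.51406828 -0.11663275  0.01496323] [ 0.61615376 -0.28351421  0.22808923]
```

View pics/m5.png

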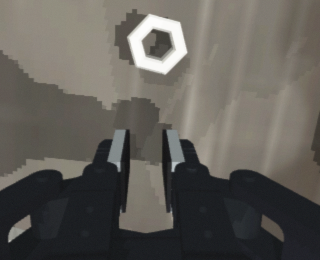

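Nut 2 is ahead and about 5 mm to the right of the gap centre, so I'll shift 4 mm in x and push.

Request:
{"op": "send_rows", "data": {"targets": [[[0.004,0,0.001],[0,0,0]],[[-0.0018,0.0148,0],[0,0,0]],[[-0.0018,0.0148,0],[0,0,0]],[[-0.0018,0.0148,0],[0,0,0]],[[-0.0018,0.0148,0],[0,0,0]]]}}

```text
time: 5.95
position: [0.5156, -0.0568, 0.0209]
ee_rot: [3.138, 0.001, 1.685]
force: [-0.4, 0.3, -0.2]
opening: 0.195
gripper_force: 0.1
```

Request:
{"op": "send_rows", "data": {"targets": [[[-0.0018,0.0148,0],[0,0,0]],[[-0.0018,0.0148,0],[0,0,0]],[[-0.0018,0.0148,0],[0,0,0]],[[-0.0018,0.0148,0],[0,0,0]],[[-0.0018,0.0148,0],[0,0,0]]]}}

```text
time: 6.37
position: [0.5066, 0.0177, 0.021]
ee_rot: [3.137, 0.0, 1.686]
force: [0.7, 0.3, 0.0]
opening: 0.189
gripper_force: 0.1
```

Request:
{"op": "send_rows", "data": {"targets": [[[-0.0018,0.0148,0],[0,0,0]],[[-0.0018,0.0148,0],[0,0,0]],[[-0.0018,0.0148,0],[0,0,0]],[[-0.0018,0.0148,0],[0,0,0]],[[-0.0018,0.0148,0],[0,0,0]]]}}

```text
time: 6.78
position: [0.4975, 0.092, 0.021]
ee_rot: [3.137, -0.0, 1.685]
force: [-0.0, 0.4, -0.2]
opening: 0.192
gripper_force: 0.1
```

```bash
python3 - <<'E'
from h import *
d=grab('wrist','w6.png')
a=cv2.imread('pics/w6.png')
cv2.imwrite('pics/m6.png',a[:360,:][::2,::2])
print(telemetry.observe()['position'],telemetry.observe()['force'])
E
```

```text
[0.4973513  0.09378546 0.02094603] [0.39724349 2.66713505 0.27347755]
```

View pics/m6.png

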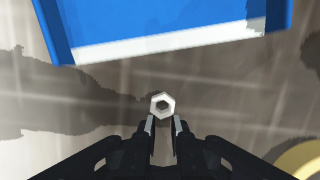

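Nut 2 is still nested, but the fingertips ride about 5 mm high. I'll lower them and continue.

Request:
{"op": "send_rows", "data": {"targets": [[[0,0,-0.005],[0,0,0]],[[-0.0018,0.0148,0],[0,0,0]],[[-0.0018,0.0148,0],[0,0,0]],[[-0.0018,0.0148,0],[0,0,0]],[[-0.0018,0.0148,0],[0,0,0]]]}}

```text
time: 7.25
position: [0.4896, 0.15, 0.0144]
ee_rot: [3.14, -0.0, 1.684]
force: [-0.7, -1.6, 0.1]
opening: 0.189
gripper_force: 0.2
```

Request:
{"op": "send_rows", "data": {"targets": [[[-0.0018,0.0148,0],[0,0,0]],[[-0.0018,0.0148,0],[0,0,0]],[[-0.0018,0.0148,0],[0,0,0]],[[-0.0018,0.0148,0],[0,0,0]],[[-0.001,0.009,0],[0,0,0]]]}}

```text
time: 7.67
position: [0.4814, 0.219, 0.0144]
ee_rot: [3.139, -0.001, 1.685]
force: [0.4, 0.2, 0.7]
opening: 0.195
gripper_force: 0.1
```

Request:
{"op": "send_rows", "data": {"targets": [[[0,0.004,0],[0,0,0]],[[0,-0.005,0],[0,0,0]],[[0.002,-0.015,0],[0,0,0]],[[0,0,0.04],[0,0,0]],[[0,0,0.03],[0,0,0]]]}}

```text
time: 8.08
position: [0.4811, 0.1997, 0.0827]
ee_rot: [-3.136, 0.002, 1.683]
force: [1.5, -0.2, 0.4]
opening: 0.19
gripper_force: 0.0
```

Request:
{"op": "send_rows", "data": {"targets": [[[-0.0021,-0.0404,0],[0,0,-0.017]],[[-0.0021,-0.0404,0],[0,0,-0.017]],[[-0.0021,-0.0404,0],[0,0,-0.017]],[[-0.0021,-0.0404,0],[0,0,-0.017]],[[-0.0021,-0.0404,0],[0,0,-0.017]]]}}

```text
time: 8.5
position: [0.4711, -0.0027, 0.0836]
ee_rot: [3.141, 0.0, 1.599]
force: [0.5, 0.2, -0.8]
opening: 0.191
gripper_force: 0.0
```

Request:
{"op": "send_rows", "data": {"targets": [[[-0.0021,-0.0404,0],[0,0,0]],[[-0.0021,-0.0404,0],[0,0,0]],[[-0.0021,-0.0404,0],[0,0,0]],[[-0.0021,-0.0404,0],[0,0,0]],[[-0.0021,-0.0404,0],[0,0,0]]]}}

```text
time: 8.92
position: [0.4599, -0.2049, 0.0835]
ee_rot: [-3.141, 0.0, 1.599]
force: [0.9, 0.5, 0.3]
opening: 0.192
gripper_force: 0.0
```

Request:
{"op": "send_rows", "data": {"targets": [[[-0.008,-0.034,0],[0,0,0]],[[0,0,-0.03],[0,0,0]],[[0,0,-0.03],[0,0,0]],[[0,0,-0.006],[0,0,0]],[[0,0,0],[0,0,0]]]}}

```text
time: 9.33
position: [0.451, -0.2358, 0.0157]
ee_rot: [-3.137, -0.002, 1.599]
force: [0.1, 0.5, 0.8]
opening: 0.191
gripper_force: 0.0
```

```bash
cat >> h.py <<'E'
def blobs(f,r,th=200,amin=40,amax=3000):
    im=cv2.imread('pics/'+f); y0,y1,x0,x1=r
    m=(im[y0:y1,x0:x1].min(2)>th).astype(np.uint8)
    n,l,s,c=cv2.connectedComponentsWithStats(m)
    return [(np.round(c[i]+[x0,y0],1).tolist(),s[i].tolist()) for i in range(1,n) if amin<s[i][4]<amax]
E
python3 - <<'E'
from h import *
grab('wrist','w7.png');grab('top','t7.png')
print(blobs('w5.png',(60,220,200,460)));print(blobs('w7.png',(60,220,200,460)))
print(blobs('t7.png',(185,300,140,225),150,20))
print(telemetry.observe()['position'])
E
```

```text
[([337.3, 143.3], [109, 54, 58, 60, 1600])]
[([324.5, 143.7], [97, 56, 56, 57, 1438])]
[([214.5, 228.4], [63, 3, 22, 86, 639]), ([171.2, 218.2], [25, 27, 13, 13, 96]), ([176.9, 236.6], [30, 46, 14, 12, 105]), ([147.2, 291.9], [0, 98, 18, 17, 246]), ([206.3, 294.7], [30, 101, 55, 14, 389])]
[ 0.45322177 -0.23608451  0.01790128]
```

Nuts 1 and 2 are both in the pan, at (171,218) and (177,237) in the top image. Nut 3 is centred, so I'll push it.

Request:
{"op": "send_rows", "data": {"targets": [[[0,0,-0.001],[0,0,0]],[[-0.0006,0.0148,0],[0,0,0]],[[-0.0006,0.0148,0],[0,0,0]],[[-0.0006,0.0148,0],[0,0,0]],[[-0.0006,0.0148,0],[0,0,0]]]}}

```text
time: 9.85
position: [0.452, -0.1762, 0.0178]
ee_rot: [3.139, 0.001, 1.601]
force: [0.6, -0.0, -0.7]
opening: 0.185
gripper_force: 0.1
```

Request:
{"op": "send_rows", "data": {"targets": [[[-0.0006,0.0148,0],[0,0,0]],[[-0.0006,0.0148,0],[0,0,0]],[[-0.0006,0.0148,0],[0,0,0]],[[-0.0006,0.0148,0],[0,0,0]],[[-0.0006,0.0148,0],[0,0,0]]]}}

```text
time: 10.27
position: [0.4491, -0.1019, 0.0178]
ee_rot: [3.139, 0.001, 1.601]
force: [0.2, 0.3, -0.6]
opening: 0.187
gripper_force: 0.1
```

Request:
{"op": "send_rows", "data": {"targets": [[[-0.0006,0.0148,0],[0,0,0]],[[-0.0006,0.0148,0],[0,0,0]],[[-0.0006,0.0148,0],[0,0,0]],[[-0.0006,0.0148,0],[0,0,0]],[[-0.0006,0.0148,0],[0,0,0]]]}}

```text
time: 10.68
position: [0.446, -0.0277, 0.0178]
ee_rot: [3.139, 0.0, 1.601]
force: [-0.8, 0.1, -0.7]
opening: 0.19
gripper_force: 0.1
```

Request:
{"op": "send_rows", "data": {"targets": [[[-0.0006,0.0148,0],[0,0,0]],[[-0.0006,0.0148,0],[0,0,0]],[[-0.0006,0.0148,0],[0,0,0]],[[-0.0006,0.0148,0],[0,0,0]],[[-0.0006,0.0148,0],[0,0,0]]]}}

```text
time: 11.1
position: [0.4429, 0.0465, 0.0177]
ee_rot: [3.139, -0.0, 1.601]
force: [0.3, -0.1, -0.4]
opening: 0.19
gripper_force: 0.1
```

```bash
python3 - <<'E'
from h import *
grab('wrist','w8.png')
print(blobs('w3.png',(60,235,270,400)),blobs('w6.png',(60,235,270,400)));print(blobs('w8.png',(60,235,270,400)))
print(telemetry.observe()['position'],telemetry.observe()['force'])
E
```

```text
[([335.4, 199.8], [37, 126, 47, 41, 497])] [([330.7, 201.2], [33, 127, 47, 40, 571])]
[([326.7, 201.9], [32, 126, 49, 36, 713])]
[0.44288069 0.04806687 0.0177428 ] [ 0.14305873  0.9915619  -0.24755023]
```

Request:
{"op": "send_rows", "data": {"targets": [[[-0.0003,0.0148,-0.001],[0,0,0]],[[-0.0003,0.0148,0],[0,0,0]],[[-0.0003,0.0148,0],[0,0,0]],[[-0.0003,0.0148,0],[0,0,0]],[[-0.0003,0.0148,0],[0,0,0]]]}}

```text
time: 11.57
position: [0.4412, 0.1203, 0.0166]
ee_rot: [3.139, -0.0, 1.601]
force: [0.1, -0.2, 0.6]
opening: 0.19
gripper_force: 0.2
```

Request:
{"op": "send_rows", "data": {"targets": [[[-0.0003,0.0148,0],[0,0,0]],[[-0.0003,0.0148,0],[0,0,0]],[[-0.0003,0.0148,0],[0,0,0]],[[-0.0003,0.0148,0],[0,0,0]],[[0,0.008,0],[0,0,0]]]}}

```text
time: 11.98
position: [0.4401, 0.1882, 0.0166]
ee_rot: [3.139, -0.001, 1.602]
force: [-0.2, -0.6, -0.5]
opening: 0.188
gripper_force: 0.2
```

Request:
{"op": "send_rows", "data": {"targets": [[[0,0.003,0],[0,0,0]],[[0,-0.005,0],[0,0,0]],[[0,-0.015,0],[0,0,0]],[[0,0,0.04],[0,0,0]],[[0,0,0.04],[0,0,0]]]}}

```text
time: 12.4
position: [0.4366, 0.167, 0.0936]
ee_rot: [-3.133, 0.003, 1.599]
force: [1.6, -0.0, -0.3]
opening: 0.187
gripper_force: 0.0
```

Request:
{"op": "send_rows", "data": {"targets": [[[0,-0.04,0.01],[0,0,0]],[[0,-0.04,0.01],[0,0,0]],[[0,-0.04,0.01],[0,0,0]],[[0,-0.04,0],[0,0,0]],[[0,-0.04,0],[0,0,0]]]}}

```text
time: 12.82
position: [0.4388, -0.0332, 0.1263]
ee_rot: [3.14, 0.0, 1.6]
force: [1.2, 0.3, -0.1]
opening: 0.193
gripper_force: 0.0
```

```bash
python3 - <<'E'
from h import *
grab('top','t9.png')
print(blobs('t9.png',(185,300,140,225),150,20))
cv2.imwrite('pics/m9.png',cv2.resize(cv2.imread('pics/t9.png')[100:320,120:440],None,fx=2,fy=2))
print(telemetry.observe()['position'])
E
```

```text
[([214.6, 228.4], [63, 3, 22, 86, 633]), ([171.4, 218.3], [25, 27, 13, 13, 99]), ([176.9, 236.6], [30, 46, 14, 12, 105]), ([192.0, 256.6], [46, 66, 13, 12, 102]), ([147.1, 292.1], [0, 98, 18, 17, 242]), ([206.1, 294.8], [30, 102, 55, 13, 385])]
[ 0.43883307 -0.03868693  0.12606454]
```

View pics/m9.png

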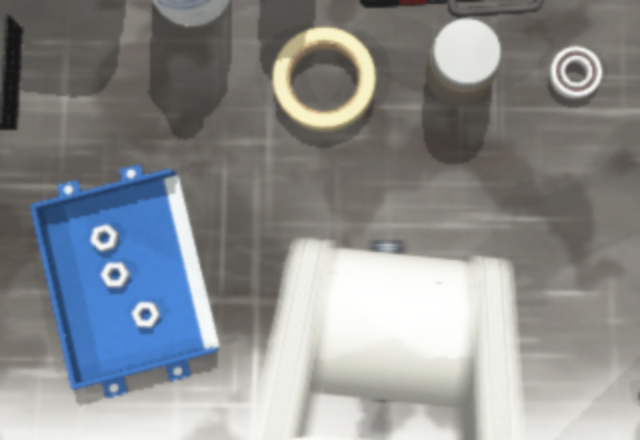

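All three nuts lie inside the pan well past the lip, at (104,237), (115,274) and (146,314) in the crop. The jar, tape and bearing haven't moved, and the arm is clear.

```bash
python3 -c "
from plant import order
print(order.sign_off())"
```

```text
the job is handed in; nothing more can be done
None
```

I swept all three nuts into the blue pan, past the lip, with the jar, tape roll and bearing left where they stood, and handed the job in at about 13 s of the 61 s allowed; the sign-off returned no verdict.

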